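# Clamp the loaded pewter box for filing

### The arm

A 7-joint arm with a two-finger parallel gripper is mounted at the origin on the work surface. World frame = base frame: x ahead of the robot, y to its left, z up, the work surface at z = 0. Lengths are in m, angles in rad, forces in N, time in s.
With the tool pointing down it reaches from about 0.375 to 0.925 m from the base axis. Payload 3.1 kg.
Tool frame: the origin (TCP) lies at the very end of the fingers, on their centre line; the grasp point (between the pads) lies 19 mm behind it (env.grip_depth is the distance from the TCP to the grasp point, in m); z points along the fingers, y is the direction in which the jaws open and shut (so a half turn about z gives the same grasp; the last joint's range is limited). The gripper opens to 85 mm and grips with 20 to 120 N. Pads are 22 mm wide; open, the fingers measure 114 mm over their backs; the gripper's body (76 mm by 85 mm) begins 54 mm behind the grasp point. The pads swing forward as they close: fully open they stand 13 mm farther back than shut.
Start: joints at [-1.238, 0.383, 0.044, 1.598, -0.018, 1.161, -0.05], TCP at [0.271, 0.591, 0.231] pointing down, gripper open.
Joint ranges: [-2.61, 2.61], [-0.41, 2.15], [-1.48, 1.57], [0, 2.5], [-1.57, 4.71], [0.05, 1.97], [-2.85, 2.85]. Speed limits (rad/s): [2.79, 2.79, 3.14, 3.14, 3.14, 3.14, 3.14].

### API

Orientations are given as a rotation vector (axis times angle).
In Python, from workcell import env gives the robot as it stands. Calls block until the motion is done:
- env.move_to(position, orientation): joint-space move of the TCP to a pose.
- env.servo_line(position, rotation=None, vel=0.15, threshold=None): straight line of the TCP; rotation=None keeps the orientation; vel is the mean speed in m/s. With threshold (N) it stops when the force on the tool has changed by that much, and returns True; else False.
- env.move_j(angles): joint-space move.
- env.grip(opening): opening from 0.0 (shut) to 1.0 (fully open); the grip force is fixed at half the most; returns when the fingers have stopped.
- env.hold(seconds).
- env.solve_ik(position, orientation): joint angles nearest the present ones, or None.
- env.get_obs(): the state.
- env.read_camera(name): name is "scene" or "top" or "wrist"; returns a dict with "pixels" (480x640x3 uint8, red, green, blue), "fovy" (degrees; the focal length in pixels is half the picture's height over the tangent of half this angle, whatever the lens; pixels are square), "cx", "cy" (the principal point, pixels), "position" and "rotation" of the camera in the world. Camera axes: x right, y down, z forward; pixel columns grow to the right and rows downward; lengths in m; the calibration is good to about 2 mm. The wrist camera is an equidistant fisheye: a pixel r from the principal point sees the ray r / f radians off the axis. A picture is of the moment at which its call begins. There is no depth.
A pose or a line that the arm cannot do raises env.MotionError and nothing moves.
- env.finish_job(): hands the job in, once; it reports no verdict.
The state is a dict: "time": time; "qpos": joint angles; "dq": joint speeds; "tau": joint torques, N m; "tcp_pos": TCP position; "orientation": TCP orientation; "wrist_force": force on the tool from outside, world axes, zero at the start; "moment": the same for the moment, N m; "opening": opening from 0.0 (shut) to 1.0 (fully open).
Only numpy, scipy, OpenCV 4.12 (cv2) and the standard library are available. Lean on these libraries where they do the work, as an engineer would, in place of code of your own. Each camera call takes 0.05 s, during which the arm holds its last target.

### The job

Of the three identical closed pewter boxes on the sloping rack only one is loaded, and it is clearly heavier: lift them to find it, and leave the other two back in their own places on the rack. Stand the heavier box upright on the bed of the green vise and let go of it, then turn the vise crank counter-clockwise until the box is held firmly and squarely between both jaws, and let go of the crank. Do not disturb the tools, cup and vase on the bench.

Things in the scene. Friction and masses are not known exactly. Their poses are not given: they have to be found in the camera images.
- box_a: closed pewter box, one of three exactly alike: 70 mm along its x, 56 along its y, 70 tall (z), flat sides, lid fixed. Origin: centre of its underside, z out through the lid. Starts on the sloping rack, its z leaning 30 degrees towards the rack's low side (the robot). Two weigh 210 to 250 g; one, any of them, is loaded: 480 to 690 g, felt only by lifting
- box_b: closed pewter box, one of three exactly alike: 70 mm along its x, 56 along its y, 70 tall (z), flat sides, lid fixed. Origin: centre of its underside, z out through the lid. Starts on the sloping rack, its z leaning 30 degrees towards the rack's low side (the robot). Two weigh 210 to 250 g; one, any of them, is loaded: 480 to 690 g, felt only by lifting
- box_c: closed pewter box, one of three exactly alike: 70 mm along its x, 56 along its y, 70 tall (z), flat sides, lid fixed. Origin: centre of its underside, z out through the lid. Starts on the sloping rack, its z leaning 30 degrees towards the rack's low side (the robot). Two weigh 210 to 250 g; one, any of them, is loaded: 480 to 690 g, felt only by lifting
- rack: fixed wooden rack, 290 mm long (its y); its top slopes 30 degrees, rising along its +x (away from the robot); a 12 mm ledge along the low edge stops the boxes. The boxes stand in a row along its y, 110 mm between centres (54 mm gaps), their x up the slope, their y along its y. Origin: centre of its underside
- vise: fixed green bench vise, 100 mm (its x) by 270 mm (its y); its jaws close along its own y axis. Origin on the bench under the jaws' middle line, z up; the base reaches 115 mm to -y and 155 mm to +y of it
- vise_seat (a point): point on the flat steel bed between the jaws, 20 mm above the bench, 40 mm (along the vise's y) from the fixed jaw's face; axes as the vise. Bed 60 mm wide in x
- vise_bed: the flat steel strip between the jaws on which the work stands; its top is 20 mm above the bench. Origin at the centre of its underside
- fixed_jaw: fixed jaw at the vise's -y end, 72 mm wide (x), top 58 mm above the bench. Origin at its gripping face, which looks to the vise's +y, 14 mm above the bench
- moving_jaw: sliding jaw, 72 mm wide, top 56 mm above the bench. Origin on its gripping face, which looks to the vise's -y; it slides towards -y as the crank turns. The opening between the faces is 110 mm at crank 0
- crank (a joint): vise crank angle, rad, 0 to 3.2; counter-clockwise from above increases it and closes the moving jaw by 18 mm per rad; starts at 0 to 0.5. It turns with about 2 N at the grip and stays where it is left, keeping several newtons of clamping force; each newton more at the grip gives about 3.6 N at the jaw
- crank_axis (a point): point on the upright axis of the crank, 66 mm above the bench, at (0, +112) mm from the vise's origin in the vise's x, y
- crank_knob (a point): middle of the upright black grip on the crank arm, 65 mm from the crank axis, 104 mm above the bench: a cylinder 18 mm across, 40 tall, clear from above, spinning freely on its pin, so it can be held while the hand goes round. Moves with the crank; at crank 0 it lies 0.45 rad counter-clockwise from the vise's +x, about the axis
- flat_file: wood-handled flat file lying loose, 255 mm long along its x, 26 mm high. Origin under the ferrule. To be left alone
- round_file: wood-handled slim file lying loose, 235 mm long along its x, 26 mm high. Origin under the ferrule. To be left alone
- scraper: red-handled, screwdriver-like scraper, about 200 mm long, lying loose on the bench, along its x. To be left alone
- brush: hand brush lying loose on the bench beyond the rack, along its x. To be left alone
- pewter_cup: pewter cup, 68 mm across, 75 mm tall. Origin at the centre of its foot. To be left alone
- pewter_vase: finished pewter vase, 112 mm across, 190 mm tall. Origin at the centre of its foot. To be left alone
There are look-alikes about, which are no part of the job. Leave any pink look-alike of the box_b alone.

How it is judged:
By the outcome, as a careful person would: the job done as asked, in the order asked, and still so for the second after the job is handed in, with the robot touching nothing.
It also fails if it takes over 72 s, if anything falls off the work surface, if the arm or the gripper's body presses on something with over 40 N, if the wrist force passes 120 N, or if a joint passes its speed limit or range.

## Working session

There is one attempt and no reset: what is moved stays moved. The work goes in short steps, each a Python script; the robot and the scene stay as the last script left them, time stands still between calls to the robot, and variables do not carry over. Pictures are saved under pics/ and viewed, and the job is handed in when it is done.

```bash
mkdir -p pics; ls; cat > h.py <<'E'
import numpy as np, cv2
from workcell import env
from scipy.spatial.transform import Rotation as R
E
python3 - <<'E'
from h import *
o=env.get_obs()
for k in o: print(k,o[k])
for n in ("scene","top","wrist"):
    c=env.read_camera(n); cv2.imwrite(f"pics/{n}0.png",c["pixels"][:,:,::-1])
    print(n,c["fovy"],c["cx"],c["cy"],c["position"],np.array(c["rotation"]).tolist())
E
```

```text
pics
time 0.0
qpos [-1.23776307  0.38383786  0.04381975  1.59962006 -0.01792873  1.16115314
 -0.04991563]
dq [ 8.19148572e-04 -2.55835733e-04  5.42448106e-04  9.18786781e-04
  8.38814172e-04 -6.46482039e-04 -7.06317442e-05]
tau [ 4.31618191e-04 -4.33452845e+01  1.02481216e+00 -2.49513566e+01
  1.06507220e-02  1.14779931e-02  2.22937410e-05]
tcp_pos [0.27105104 0.58974119 0.2298637 ]
orientation [-0.67133206 -3.0685586   0.00406278]
wrist_force [-0.07052765  0.04151067  0.11529502]
moment [-0.00632902  0.01081026  0.02817487]
opening 0.9998738197953938
scene 49.18596926799686 319.26997662461054 237.89435809421377 [1.30377365 0.02358474 0.9274509 ] [-1.6828577913967437, -1.893209217267721, 0.7835243145971552]
top 42.639535971540255 319.6290489377105 244.27283980988642 [ 0.27521256 -0.09660165  1.30832084] [-2.2342899465660833, 1.9744137632887635, -0.1963974775796546]
wrist 65.70646984690485 315.42139906854794 240.5744090106954 [0.21057938 0.61785393 0.37273913] [2.4493066589849946, 1.5709664589198518, 0.20791723837958767]
```

View pics/scene0.png

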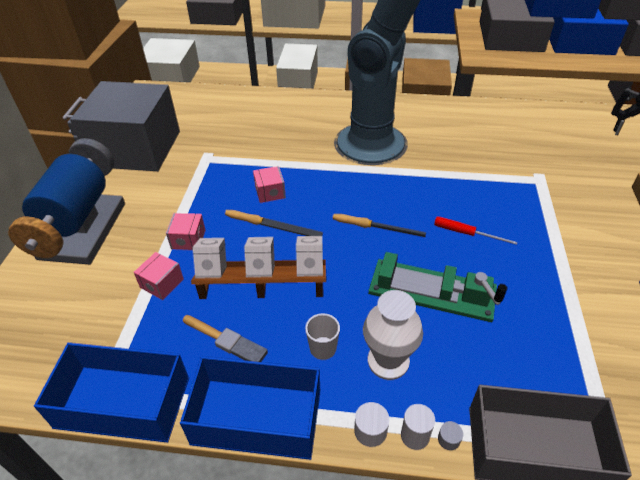

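View pics/top0.png

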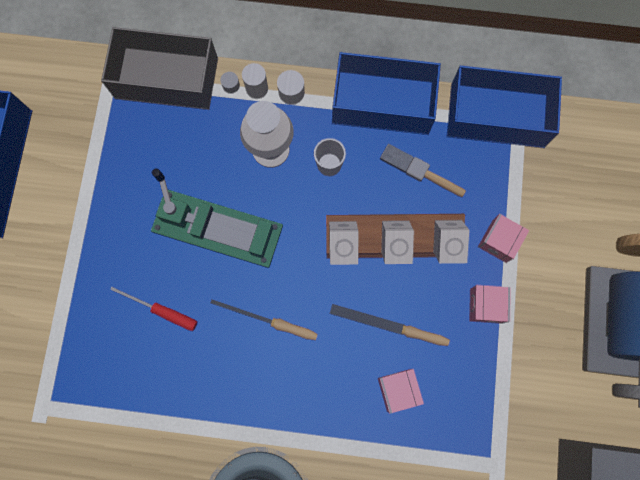

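View pics/wrist0.png

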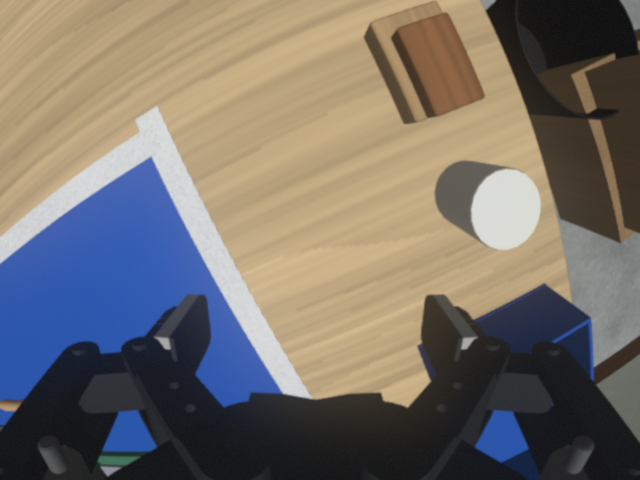

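The scene shows three pewter boxes on the rack, with lids towards the robot (scene ~(209,258), (260,257), (310,256); top ~(344,243), (398,243), (452,242)). The vise is at top (218,230) with its knob at (158,175). Next I'll zoom in for corners.

```bash
python3 - <<'E'
import cv2
t=cv2.imread('pics/top0.png'); s=cv2.imread('pics/scene0.png')
def crop(im,x,y,w,h,k,n): cv2.imwrite(n,cv2.resize(im[y:y+h,x:x+w],None,fx=k,fy=k,interpolation=cv2.INTER_CUBIC))
crop(t,320,205,160,70,5,'pics/tb.png'); crop(t,145,160,150,115,5,'pics/tv.png')
crop(s,185,225,150,80,5,'pics/sb.png'); crop(s,360,245,160,80,5,'pics/sv.png')
E
```

```text
(no output)
```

View pics/tb.png

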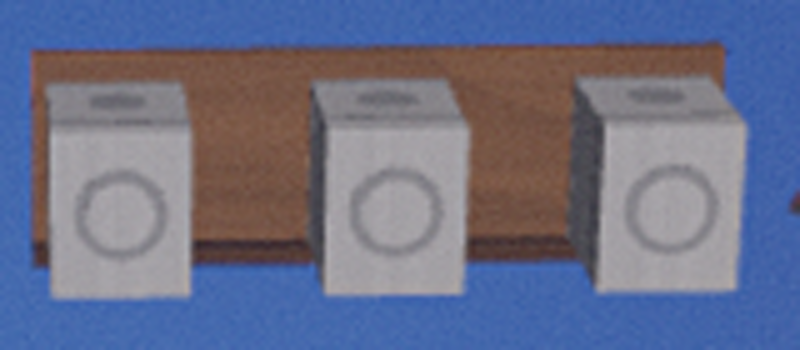

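View pics/sb.png

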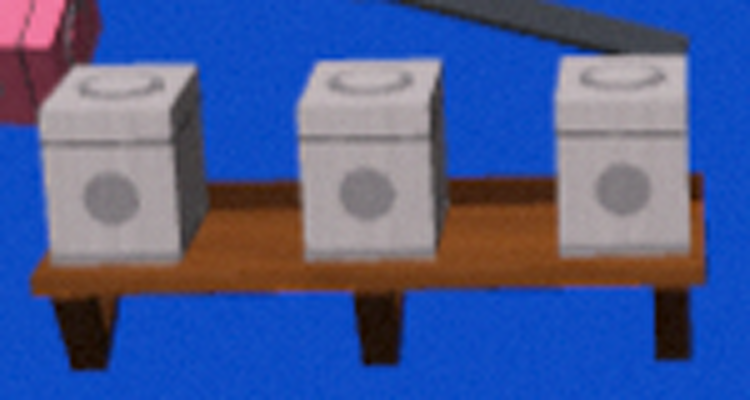

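View pics/tv.png

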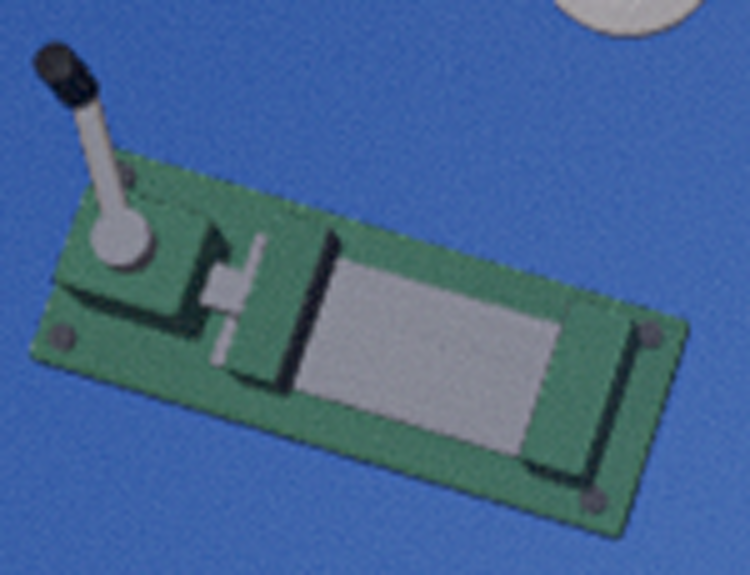

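View pics/sv.png

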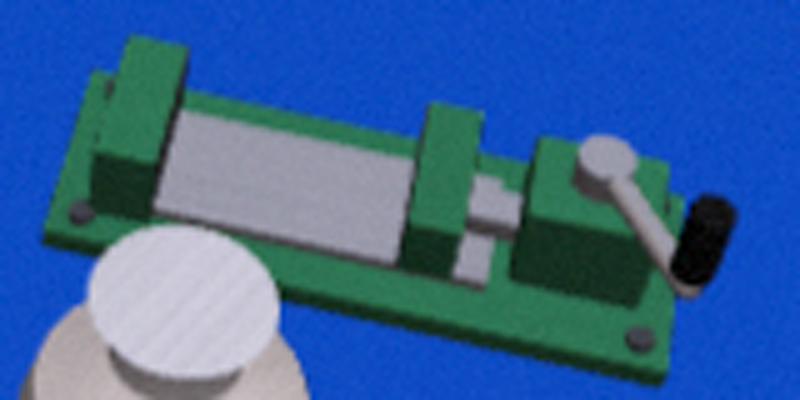

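Box lids are the faces with the ring; their four corners are visible in both views. The same goes for the jaw tops, the crank boss and the knob. Triangulating.

```bash
cat >> h.py <<'E'
from scipy.optimize import least_squares
def ray(c,u,v,fish=False):
    f=240/np.tan(np.radians(c["fovy"])/2); x=(np.array([u-c["cx"],v-c["cy"]]))/f
    if fish:
        r=np.hypot(*x); d=np.array([*(x/r*np.sin(r) if r>1e-9 else x),np.cos(r)])
    else: d=np.array([*x,1.])
    d/=np.linalg.norm(d)
    return np.array(c["position"]),R.from_rotvec(c["rotation"]).apply(d)
def tri(rays):
    A=np.zeros((3,3));b=np.zeros(3)
    for o,d in rays:
        P=np.eye(3)-np.outer(d,d);A+=P;b+=P@o
    p=np.linalg.solve(A,b); e=max(np.linalg.norm((np.eye(3)-np.outer(d,d))@(p-o)) for o,d in rays)
    return p,e
def onz(r,z): o,d=r; return o+d*(z-o[2])/d[2]
def proj(c,P,fish=False):
    f=240/np.tan(np.radians(c["fovy"])/2)
    q=R.from_rotvec(c["rotation"]).inv().apply(np.atleast_2d(P)-c["position"])
    if fish:
        r=np.hypot(q[:,0],q[:,1]);th=np.arctan2(r,q[:,2]);k=f*th/np.maximum(r,1e-9);return np.c_[q[:,0]*k+c["cx"],q[:,1]*k+c["cy"]]
    return f*q[:,:2]/q[:,2:]+[c["cx"],c["cy"]]
TOP=dict(fovy=42.639535971540255,cx=319.6290489377105,cy=244.27283980988642,position=np.array([0.27521256,-0.09660165,1.30832084]),rotation=[-2.2342899465660833,1.9744137632887635,-0.1963974775796546])
SC=dict(fovy=49.18596926799686,cx=319.26997662461054,cy=237.89435809421377,position=np.array([1.30377365,0.02358474,0.9274509]),rotation=[-1.6828577913967437,-1.893209217267721,0.7835243145971552])
def full(p,off,k=5): return (np.array(p)+.5)/k-.5+off
E
python3 - <<'E'
from h import *
def T(name,tp,sp,to,so):
    t=full(tp,to);s=full(sp,so)
    p,e=tri([ray(TOP,*t),ray(SC,*s)]);print(name,p.round(4),round(e,4)); return p
tb,sb,tv,sv=(320,205),(185,225),(145,160),(360,245)
# corners: hiL(+y),hiR(-y),loR,loL
B1=[T('b+ ',a,b,tb,sb) for a,b in zip([(50,124),(190,121),(190,296),(53,298)],[(687,97),(556,97),(563,57),(687,56)])]
B2=[T('b0 ',a,b,tb,sb) for a,b in zip([(326,124),(468,121),(465,294),(326,295)],[(437,102),(299,100),(318,60),(441,60)])]
B3=[T('b- ',a,b,tb,sb) for a,b in zip([(605,122),(746,122),(737,289),(598,291)],[(172,104),(42,104),(70,66),(197,64)])]
for B in (B1,B2,B3):
    B=np.array(B);print(B.mean(0), [np.linalg.norm(B[i]-B[i-1]).round(4) for i in range(4)])
for n,a,b in [('fj',(568,300),(95,152)),('fj',(640,322),(95,152)),]: pass
F=[T('fj',a,b,tv,sv) for a,b in zip([(568,296),(641,322),(590,488),(524,462)],[(157,163),(95,152),(130,37),(187,45)])]
M=[T('mj',a,b,tv,sv) for a,b in zip([(335,232),(265,212),(285,388),(232,372)],[(407,231),(457,237),(432,103),(484,112)])]
T('axis',(122,235),(607,152),tv,sv)
T('knob',(57,58),(716,200),tv,sv)
E
```

```text
b+  [ 0.548  -0.0787  0.1223] 0.0001
b+  [ 0.5556 -0.1335  0.124 ] 0.0001
b+  [ 0.4931 -0.1425  0.0835] 0.0003
b+  [ 0.4856 -0.0874  0.0826] 0.0005
b0  [ 0.5614 -0.1855  0.1211] 0.0016
b0  [ 0.569  -0.242   0.1239] 0.0004
b0  [ 0.5074 -0.2523  0.084 ] 0.0005
b0  [ 0.5003 -0.197   0.0829] 0.0002
b-  [ 0.5756 -0.2959  0.1222] 0.0005
b-  [ 0.5822 -0.3509  0.1229] 0.0007
b-  [ 0.5231 -0.3619  0.084 ] 0.0004
b-  [ 0.5153 -0.3058  0.0836] 0.0001
[ 0.52058251 -0.11052272  0.10308778] [np.float64(0.0745), np.float64(0.0553), np.float64(0.075), np.float64(0.0556)]
[ 0.53452557 -0.21919219  0.10299026] [np.float64(0.0729), np.float64(0.0571), np.float64(0.0741), np.float64(0.0557)]
[ 0.54906782 -0.32862937  0.10317479] [np.float64(0.0723), np.float64(0.0554), np.float64(0.0716), np.float64(0.0566)]
fj [0.5675 0.073  0.0562] 0.0007
fj [0.561  0.0439 0.0519] 0.0017
fj [0.4887 0.0561 0.0489] 0.0023
fj [0.4954 0.0828 0.0541] 0.0009
mj [0.5854 0.1782 0.0463] 0.0009
mj [0.5891 0.203  0.0511] 0.004
mj [0.5152 0.1892 0.05  ] 0.0026
mj [0.519  0.2117 0.0512] 0.0022
axis [0.5642 0.2563 0.0836] 0.0001
knob [0.6232 0.283  0.1278] 0.0009
```

```bash
python3 - <<'E'
from h import *
o=env.get_obs(); Rt=R.from_rotvec(o['orientation'])
c=R.from_rotvec([2.4493066589849946, 1.5709664589198518, 0.20791723837958767]); p=np.array([0.21057938,0.61785393,0.37273913])-[0.27105104,0.58974119,0.2298637]
print(Rt.inv().apply(p)); print((Rt.inv()*c).as_matrix().round(3))
print(Rt.as_matrix().round(3))
# candidate poses: tool x axis world dir: tool z down
def down(a): # tool y axis at world angle a
    y=np.array([np.cos(a),np.sin(a),0]);z=np.array([0,0,-1.]);x=np.cross(y,z);return R.from_matrix(np.c_[x,y,z])
for yaw in (-.17,np.pi-.17,-.17+np.pi/2,-.17-np.pi/2):
    q=env.solve_ik([0.50,0.13,0.25],down(yaw).as_rotvec()); print(yaw,None if q is None else np.round(q,2))
th=np.radians(30);ps=.13
X=np.array([np.cos(ps)*np.cos(th),np.sin(ps)*np.cos(th),np.sin(th)]);Y=np.array([-np.sin(ps),np.cos(ps),0]);Z=np.cross(X,Y);print(Z)
for s in (1,-1):
    y=s*Y;z=-Z;M=R.from_matrix(np.c_[np.cross(y,z),y,z])
    for C in ([ 0.52058251,-0.11052272,0.10308778],[ 0.534,-.2192,.103],[.549,-.3286,.103]):
        for d in (-0.03,.05,.15):
            q=env.solve_ik(np.array(C)+Z*d,M.as_rotvec()); print(s,d,None if q is None else np.round(q,2))
E
```

```text
[ 6.66679769e-02 -2.11951810e-07 -1.42884279e-01]
[[ 0.    -0.965 -0.262]
 [ 1.     0.     0.001]
 [-0.    -0.262  0.965]]
[[-0.909  0.418 -0.001]
 [ 0.418  0.909 -0.002]
 [-0.    -0.002 -1.   ]]
-0.17 [-0.85  0.11  0.55  1.92 -0.07  1.13 -0.44]
2.971592653589793 [-0.54  0.11  0.22  1.9  -0.03  1.13  2.66]
1.4007963267948966 [-0.67  0.11  0.36  1.91 -0.04  1.13  1.11]
-1.7407963267948965 [-0.93  0.12  0.65  1.92 -0.08  1.13 -2.  ]
[-0.49578095 -0.06481707  0.8660254 ]
1 -0.03 [ 0.98  0.34 -0.8   2.29  0.35  0.13  1.63]
1 0.05 [ 1.09  0.07 -0.82  2.33 -0.5   0.32  2.42]
1 0.15 [-0.42 -0.38  0.64  2.38  0.07  0.57  1.89]
1 -0.03 [ 1.18  0.45 -0.81  2.16  0.09  0.22  2.12]
1 0.05 [ 1.27  0.22 -0.8   2.19 -0.39  0.4   2.55]
1 0.15 [-0.51 -0.26  1.02  2.26 -0.17  0.61  2.35]
1 -0.03 [ 1.32  0.59 -0.81  1.98  0.13  0.35  2.26]
1 0.05 [ 1.39  0.4  -0.81  2.01 -0.19  0.48  2.53]
1 0.15 [ 1.53  0.18 -0.82  2.01 -0.41  0.7   2.72]
-1 -0.03 [-0.18  0.25  0.44  2.34 -1.31  0.29  0.01]
-1 0.05 [-1.14 -0.24  1.37  2.4   0.1   0.3  -1.24]
-1 0.15 [-0.19 -0.31  0.45  2.38 -0.13  0.56 -1.07]
-1 -0.03 [ 0.03  0.35  0.48  2.21 -1.26  0.46  0.13]
-1 0.05 [-0.35  0.19  0.93  2.26 -1.    0.57 -0.08]
-1 0.15 [-0.69 -0.39  1.13  2.26  0.1   0.61 -1.02]
-1 -0.03 [ 0.05  0.53  0.7   2.04 -1.31  0.7   0.24]
-1 0.05 [-0.1   0.41  0.93  2.08 -1.15  0.8   0.13]
-1 0.15 [-0.3   0.18  1.17  2.08 -0.83  0.85 -0.08]
```

```bash
cat >> h.py <<'E'
def down(a):
    y=np.array([np.cos(a),np.sin(a),0]);z=np.array([0,0,-1.]);x=np.cross(y,z);return R.from_matrix(np.c_[x,y,z])
import json
def snap(n):
    c=env.read_camera("wrist"); cv2.imwrite(f"pics/{n}.png",c["pixels"][:,:,::-1])
    d={k:np.array(c[k]).tolist() for k in("fovy","cx","cy","position","rotation")}; json.dump(d,open(f"pics/{n}.json","w")); return d
def load(n): 
    d=json.load(open(f"pics/{n}.json")); d["position"]=np.array(d["position"]); return d
E
python3 - <<'E'
from h import *
env.move_to([0.52,0.10,0.25],down(-.17).as_rotvec()); print(env.get_obs()['time'],env.get_obs()['wrist_force']); snap('w1')
env.servo_line([0.55,0.02,0.27],vel=.2); snap('w2'); print(env.get_obs()['time'])
E
```

```text
2.1333 [-0.06783321 -0.41537521  0.43630091]
2.825
```

View pics/w1.png

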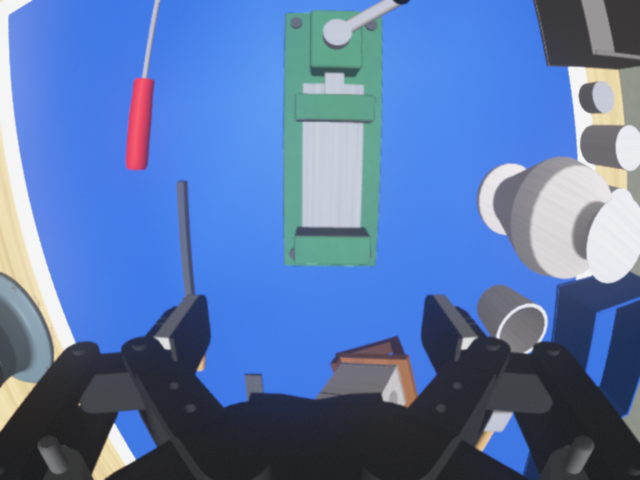

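View pics/w2.png

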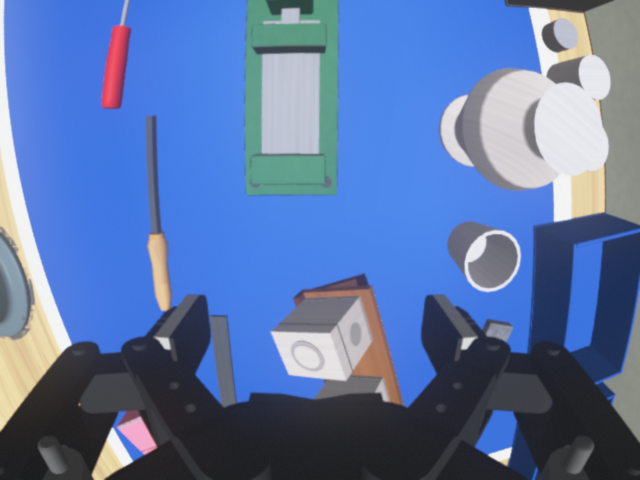

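```bash
python3 - <<'E'
import cv2
def crop(n,x,y,w,h,k,o): im=cv2.imread(f'pics/{n}.png');cv2.imwrite(o,cv2.resize(im[y:y+h,x:x+w],None,fx=k,fy=k,interpolation=cv2.INTER_CUBIC))
crop('w1',275,80,115,120,5,'pics/z1a.png');crop('w1',275,180,115,100,5,'pics/z1b.png');crop('w1',300,0,120,80,5,'pics/z1c.png');crop('w2',235,0,115,110,5,'pics/z2a.png');crop('w2',235,100,115,110,5,'pics/z2b.png')
import numpy as np
a=cv2.imread('pics/z1a.png');b=cv2.imread('pics/z1b.png')
E
```

```text
(no output)
```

View pics/z1a.png

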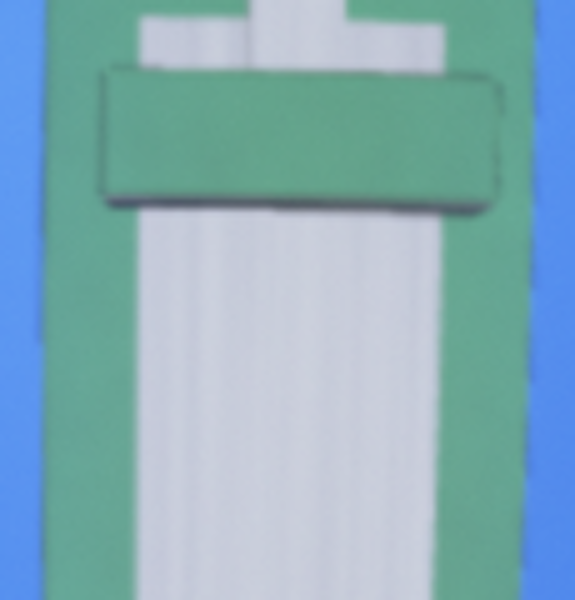

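View pics/z1b.png

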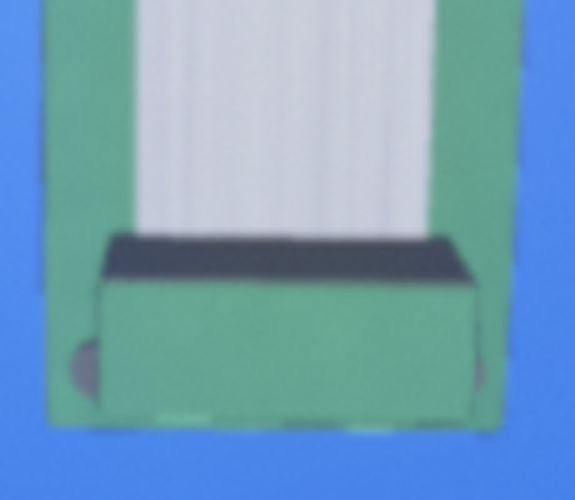

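View pics/z1c.png

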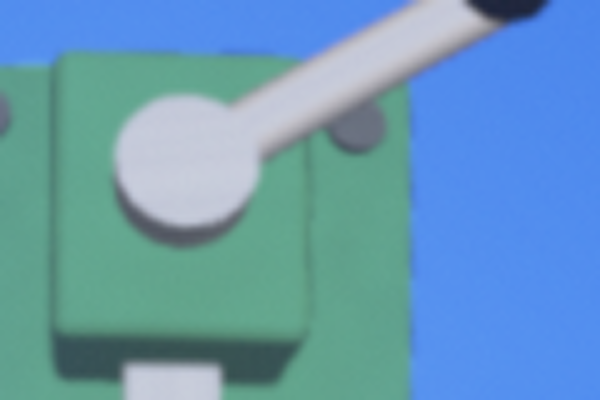

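View pics/z2a.png

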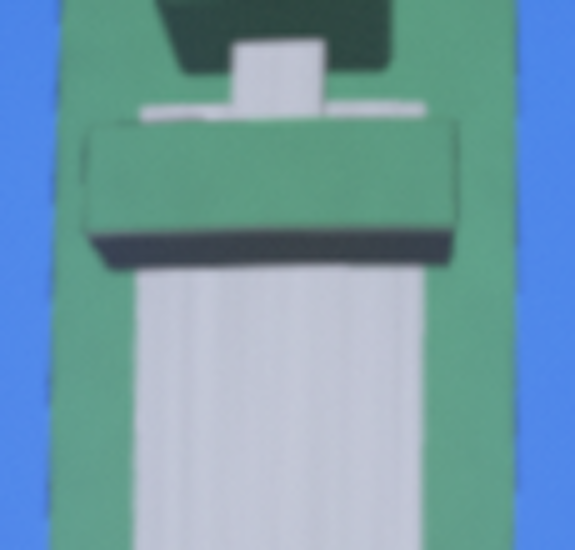

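View pics/z2b.png

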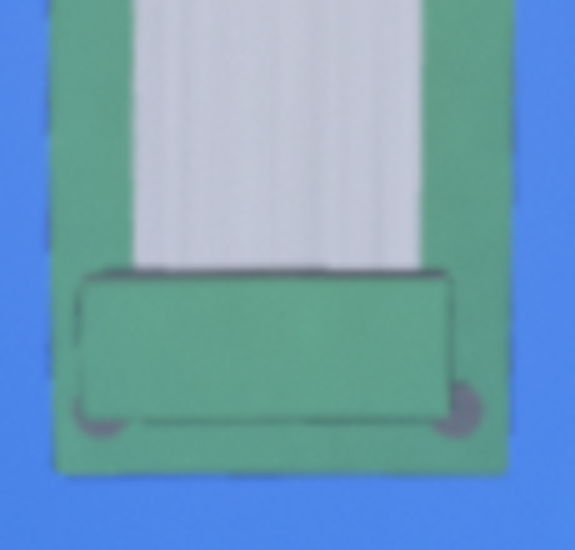

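```bash
python3 - <<'E'
from h import *
w1,w2=load('w1'),load('w2')
def T(n,a,ao,b,bo):
    r1=ray(w1,*full(a,ao),True);r2=ray(w2,*full(b,bo),True);p,e=tri([r1,r2]);print(n,p.round(4),round(e,4));return r1,r2
A=T('fjL',(102,281),(275,180),(88,279),(235,100));B=T('fjR',(476,285),(275,180),(450,277),(235,100))
C=T('mjL',(102,199),(275,80),(90,235),(235,0));D=T('mjR',(494,206),(275,80),(454,230),(235,0))
for k in range(2):
    P=[onz(A[k],.058),onz(B[k],.058),onz(C[k],.056),onz(D[k],.056)];f=(P[0]+P[1])/2;m=(P[2]+P[3])/2
    print(np.round(P,4)[:,:2].tolist(),'yaw',np.arctan2(*(P[1]-P[0])[[1,0]]),np.arctan2(*(P[3]-P[2])[[1,0]]),np.arctan2(-(m-f)[0],(m-f)[1]),np.linalg.norm((m-f)[:2]),f)
# bed edges on z=.02: w1
for (a,ao),(b,bo),w in [(((137,215),(275,80)),((137,230),(275,180)),w1),(((443,215),(275,80)),((428,235),(275,180)),w1),(((137,270),(235,0)),((136,265),(235,100)),w2),(((425,270),(235,0)),((421,265),(235,100)),w2)]:
    p=onz(ray(w,*full(a,ao),True),.02);q=onz(ray(w,*full(b,bo),True),.02);print('bed',p.round(4),q.round(4),np.arctan2(-(p-q)[0],(p-q)[1]))
p=ray(w1,*full((188,160),(300,0)),True);print('axis',onz(p,.0836), tri([p,ray(TOP,*full((122,235),(145,160))),ray(SC,*full((607,152),(360,245)))]))
E
```

```text
fjL [0.4978 0.0853 0.0545] 0.0006
fjR [0.5668 0.0734 0.0567] 0.0002
mjL [0.5165 0.1915 0.0546] 0.0006
mjR [0.5857 0.1792 0.0545] 0.0001
[[0.4976, 0.0859], [0.5665, 0.0737], [0.516, 0.1912], [0.5853, 0.1791]] yaw -0.176675665951987 -0.17306637719283463 -0.17497859152735676 0.10700475357971771 [0.53202146 0.07979827 0.058     ]
[[0.4989, 0.0855], [0.5669, 0.0735], [0.5173, 0.1913], [0.5857, 0.1789]] yaw -0.1744480635331094 -0.17963011420086777 -0.1737326787375214 0.10724344218811127 [0.53294558 0.07947117 0.058     ]
bed [0.5208 0.1894 0.02  ] [0.5029 0.0861 0.02  ] -0.17109527368443891
bed [0.5807 0.1799 0.02  ] [0.562  0.0752 0.02  ] -0.17658592563977035
bed [0.5215 0.1918 0.02  ] [0.503  0.0863 0.02  ] -0.1731749787305774
bed [0.5808 0.1803 0.02  ] [0.5621 0.0756 0.02  ] -0.1765396889812083
axis [0.56395425 0.25843569 0.0836    ] (array([0.56407923, 0.25697809, 0.08366061]), np.float64(0.0013920674567734215))
```

```bash
cat >> h.py <<'E'
PS=.13; YV=-.175
def boxframe(th=30.):
    th=np.radians(th)
    X=np.array([np.cos(PS)*np.cos(th),np.sin(PS)*np.cos(th),np.sin(th)]);Y=np.array([-np.sin(PS),np.cos(PS),0]);return X,Y,np.cross(X,Y)
def grot(th=30.,s=-1):
    X,Y,Z=boxframe(th);y=s*Y;z=-Z;return R.from_matrix(np.c_[np.cross(y,z),y,z])
LID=np.array([[.5206,-.1105,.1031],[.5345,-.2192,.1031],[.5491,-.3286,.1031]])
BZ=boxframe()[2]
FJ=np.array([.5325,.0796,.058]); VY=np.array([-np.sin(YV),np.cos(YV),0]); VX=np.array([np.cos(YV),np.sin(YV),0]); AX=np.array([.5641,.2570,.104])
E
python3 - <<'E'
from h import *
for s in (-1,1):
  for th in (30,22,15):
    for i in range(3):
        g=LID[i]-BZ*.033
        l=[env.solve_ik(g+[0,0,d],grot(th,s).as_rotvec()) for d in (.0,.05,.1,.15)]
        print(s,th,i,[None if q is None else np.round(q,2).tolist() for q in l])
E
```

```text
-1 30 0 [[-0.36, 0.28, 0.64, 2.34, -1.41, 0.34, 0.09], [-0.56, 0.16, 0.84, 2.33, -1.0, 0.37, -0.3], [-0.61, 0.01, 0.86, 2.29, -0.51, 0.4, -0.76], [-0.55, -0.11, 0.76, 2.24, -0.21, 0.49, -1.06]]
-1 30 1 [[-0.13, 0.4, 0.67, 2.21, -1.35, 0.53, 0.19], [-0.38, 0.35, 0.95, 2.2, -1.21, 0.62, 0.03], [-0.49, 0.24, 1.05, 2.17, -0.97, 0.63, -0.19], [-0.5, 0.08, 1.02, 2.13, -0.66, 0.63, -0.47]]
-1 30 2 [[0.1, 0.52, 0.63, 2.03, -1.28, 0.67, 0.22], [-0.09, 0.49, 0.87, 2.02, -1.23, 0.78, 0.13], [-0.25, 0.49, 1.08, 2.0, -1.18, 0.89, 0.06], [-0.36, 0.45, 1.22, 1.96, -1.1, 0.96, -0.03]]
-1 22 0 [[-0.42, 0.31, 0.68, 2.26, -0.89, 0.41, -0.45], [-0.54, 0.2, 0.8, 2.24, -0.62, 0.48, -0.7], [-0.6, 0.07, 0.84, 2.2, -0.35, 0.56, -0.95], [-0.61, -0.04, 0.81, 2.15, -0.15, 0.66, -1.14]]
-1 22 1 [[-0.15, 0.4, 0.64, 2.13, -0.96, 0.54, -0.22], [-0.33, 0.34, 0.85, 2.12, -0.86, 0.63, -0.33], [-0.42, 0.25, 0.93, 2.08, -0.68, 0.69, -0.49], [-0.46, 0.14, 0.95, 2.04, -0.49, 0.75, -0.66]]
-1 22 2 [[0.11, 0.51, 0.57, 1.96, -0.94, 0.65, -0.12], [-0.08, 0.49, 0.81, 1.95, -0.95, 0.78, -0.14], [-0.23, 0.47, 1.0, 1.92, -0.92, 0
[... 1626 characters left out ...]
], [0.31, 0.38, 0.32, 1.93, -0.64, 0.65, 2.77], [0.15, 0.33, 0.51, 1.91, -0.63, 0.75, 2.74], [0.01, 0.29, 0.67, 1.87, -0.6, 0.85, 2.7]]
1 15 0 [[-0.13, 0.29, 0.34, 2.16, -0.39, 0.48, 2.2], [-0.26, 0.21, 0.47, 2.14, -0.32, 0.59, 2.14], [-0.37, 0.12, 0.57, 2.11, -0.24, 0.69, 2.06], [-0.45, 0.05, 0.64, 2.06, -0.15, 0.8, 1.98]]
1 15 1 [[0.11, 0.38, 0.31, 2.04, -0.46, 0.55, 2.46], [-0.01, 0.3, 0.44, 2.02, -0.43, 0.66, 2.42], [-0.12, 0.24, 0.56, 1.99, -0.38, 0.75, 2.37], [-0.22, 0.17, 0.66, 1.95, -0.32, 0.85, 2.31]]
1 15 2 [[0.31, 0.48, 0.28, 1.88, -0.5, 0.65, 2.63], [0.21, 0.42, 0.4, 1.86, -0.49, 0.74, 2.61], [0.12, 0.37, 0.51, 1.83, -0.47, 0.84, 2.58], [0.04, 0.32, 0.6, 1.79, -0.45, 0.93, 2.54]]
```

```bash
python3 - <<'E'
from h import *
g=LID[0]-BZ*.033
env.move_to(g+[0,0,.10],grot().as_rotvec()); snap('a0'); o=env.get_obs();print(o['time'],o['wrist_force'],o['qpos'].round(2))
E
```

```text
3.65 [ 1.33509685 -0.24495392  0.26793936] [-0.61  0.01  0.86  2.29 -0.51  0.4  -0.76]
```

View pics/a0.png

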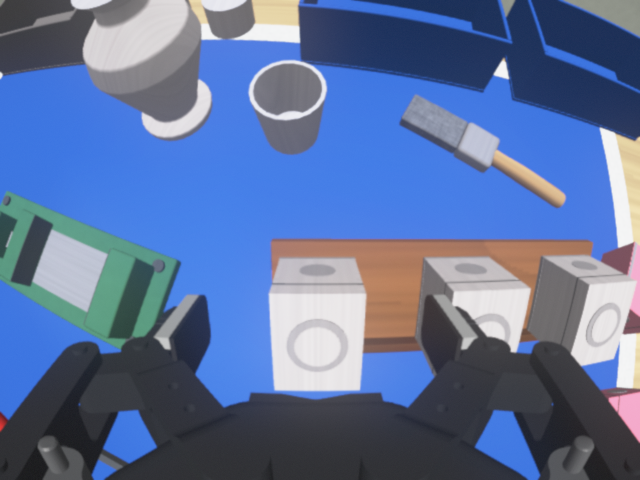

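The box is centred between the fingers (lid cols 272–363, finger midline ~317) and square to them. I'll descend and weigh it.

```bash
cat >> h.py <<'E'
def ob(): 
    o=env.get_obs(); print(round(o['time'],2),'F',o['wrist_force'].round(2),'M',o['moment'].round(2),'op',round(o['opening'],3),'tcp',o['tcp_pos'].round(4)); return o
def weigh(i):
    g=LID[i]-BZ*.033
    hit=env.servo_line(g,vel=.1,threshold=12); print('hit',hit)
    ob(); env.grip(0.3); ob()
    env.servo_line(env.get_obs()['tcp_pos']+[0,0,.035],vel=.08); env.hold(.3); ob()
E
python3 - <<'E'
from h import *
weigh(0); snap('l0')
E
```

```text
hit False
4.8 F [0.48 0.44 0.64] M [-0.04  0.55 -0.01] op 0.999 tcp [ 0.5382 -0.1079  0.0752]
5.19 F [-2.91  0.46  5.47] M [0.1  0.56 0.13] op 0.645 tcp [ 0.5374 -0.108   0.0754]
6.09 F [ 0.01 -0.06 -2.5 ] M [-0.07  0.71 -0.  ] op 0.647 tcp [ 0.5369 -0.1081  0.1097]
```

View pics/l0.png

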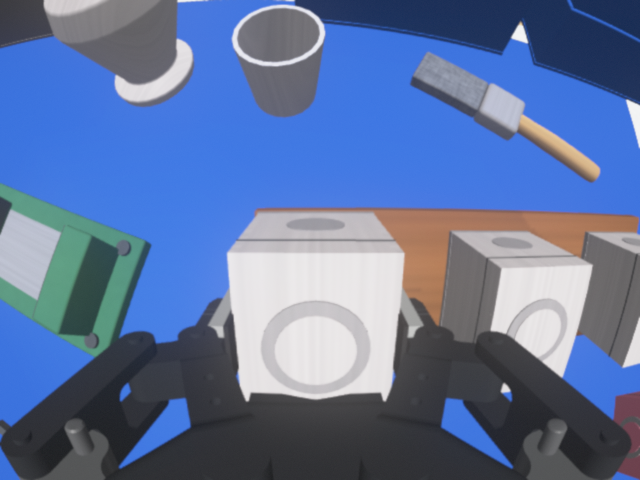

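```bash
cat >> h.py <<'E'
def putback(i,tcp):
    tcp=np.array(tcp)
    print('touch',env.servo_line(tcp+[0,0,.0005],vel=.06)); env.hold(.15); ob(); env.grip(1.0); ob()
    env.servo_line(env.get_obs()['tcp_pos']+[0,0,.10],vel=.2)
E
python3 - <<'E'
from h import *
putback(0,[.5374,-.108,.0754]); snap('p0')
env.move_to(LID[1]-BZ*.033+[0,0,.10],grot().as_rotvec());snap('a1');ob()
weigh(1)
E
```

```text
touch False
7.02 F [ 0.04  0.58 -2.36] M [-0.13  0.77 -0.01] op 0.648 tcp [ 0.5375 -0.1081  0.0761]
7.43 F [-0.38 -0.26 -0.83] M [-0.03  0.53  0.02] op 1.001 tcp [ 0.5378 -0.1081  0.0762]
9.04 F [-0.56  0.3   0.92] M [-0.07  0.5   0.05] op 1.001 tcp [ 0.5501 -0.2152  0.1732]
hit False
10.19 F [-0.44  0.06  0.23] M [-0.13  0.49 -0.03] op 1.001 tcp [ 0.5514 -0.2169  0.0752]
10.58 F [-2.77  1.94  5.53] M [0.19 0.56 0.13] op 0.646 tcp [ 0.5512 -0.2168  0.0753]
11.48 F [ 0.44 -0.26 -5.08] M [-0.08  1.1  -0.01] op 0.646 tcp [ 0.5508 -0.2167  0.1097]
```

View pics/a1.png

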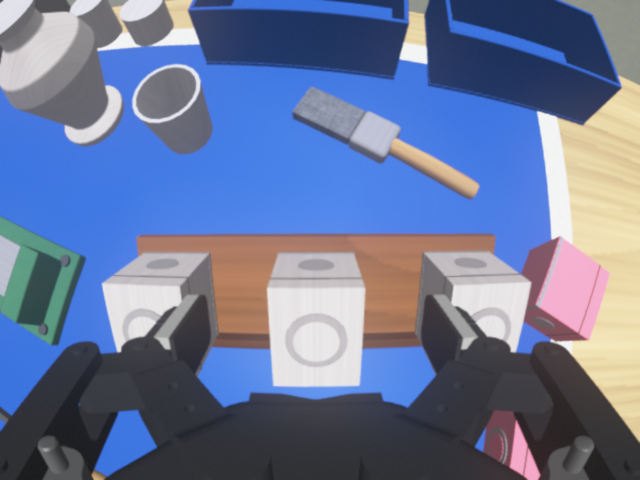

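View pics/p0.png

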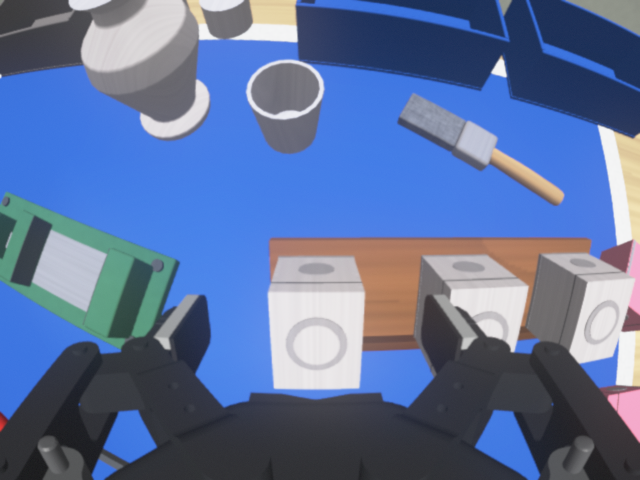

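Box 1 (the middle one) pulls −5.1 N against −2.5 N, so it is the loaded one. Carrying it over the vise bed.

```bash
python3 - <<'E'
from h import *
S=FJ+VY*.039; S[2]=0
print(S)
env.servo_line(env.get_obs()['tcp_pos']+[0,0,.12],vel=.2)
env.move_to(S+[0,0,.22],down(YV).as_rotvec()); ob()
env.servo_line(S+[0,0,.135],vel=.15); env.hold(.2);ob(); snap('v0')
c=env.read_camera('scene');cv2.imwrite('pics/s1.png',c['pixels'][230:330,340:500,::-1].repeat(5,0).repeat(5,1))
c=env.read_camera('top');cv2.imwrite('pics/t1.png',c['pixels'][160:275,145:295,::-1].repeat(5,0).repeat(5,1))
E
```

```text
[0.53929022 0.11800434 0.        ]
13.5 F [ 0.08 -0.92 -5.  ] M [-0.   -0.   -0.03] op 0.647 tcp [0.5395 0.1148 0.2199]
14.42 F [ 0.44  0.05 -4.68] M [ 0.   -0.03  0.01] op 0.645 tcp [0.5405 0.1182 0.1363]
```

View pics/v0.png

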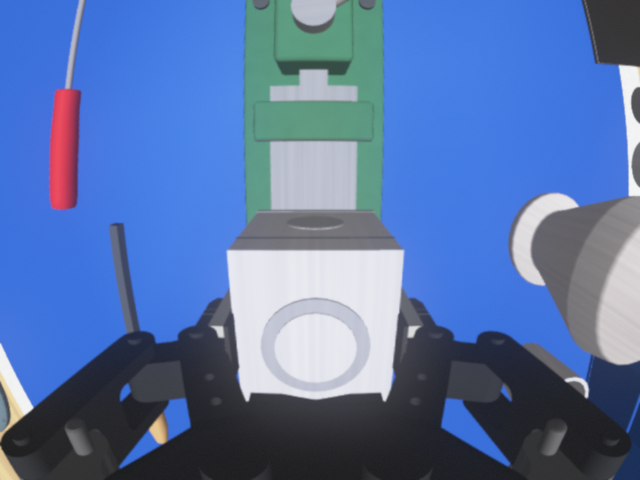

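View pics/s1.png

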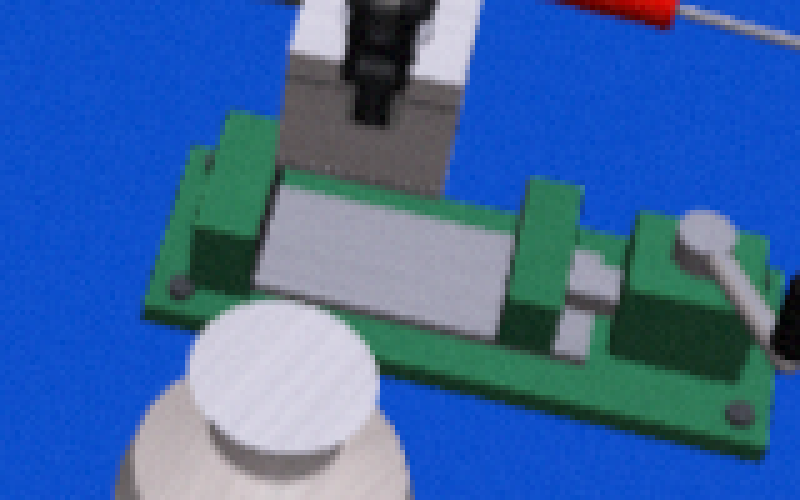

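```bash
python3 - <<'E'
from h import *
w=load('v0'); t=np.array([0.5405,0.1182,.1363])
for z in (.166,.168,.170):
    P=[onz(ray(w,u,v,True),z)-FJ for u,v in [(228,250),(403,250),(388,399),(247,400)]]
    print(z,[(round(p@VX,4),round(p@VY,4)) for p in P], 'tcp',(t-FJ)@VX,(t-FJ)@VY)
E
```

```text
0.166 [(np.float64(-0.0276), np.float64(0.0718)), (np.float64(0.029), np.float64(0.0717)), (np.float64(0.0289), np.float64(0.0111)), (np.float64(-0.0259), np.float64(0.0108))] tcp 0.001157238200126672 0.039403309502479195
0.168 [(np.float64(-0.0271), np.float64(0.0724)), (np.float64(0.0285), np.float64(0.0723)), (np.float64(0.0284), np.float64(0.0127)), (np.float64(-0.0254), np.float64(0.0124))] tcp 0.001157238200126672 0.039403309502479195
0.17 [(np.float64(-0.0266), np.float64(0.073)), (np.float64(0.028), np.float64(0.0729)), (np.float64(0.0279), np.float64(0.0144)), (np.float64(-0.025), np.float64(0.0141))] tcp 0.001157238200126672 0.039403309502479195
```

```bash
python3 - <<'E'
from h import *
S=FJ+VY*.0405-VX*.0015; S[2]=0
env.servo_line(S+[0,0,.075],vel=.1)
h=env.servo_line(S+[0,0,.052],vel=.03,threshold=4); print('hit',h);ob()
env.hold(.2);o=ob(); snap('v1')
E
```

```text
hit True
15.9 F [-2.03  0.29  3.68] M [-0.02  0.02  0.03] op 0.643 tcp [0.538  0.1199 0.058 ]
16.1 F [-0.61 -0.35  4.7 ] M [ 0.02 -0.02  0.03] op 0.647 tcp [0.538  0.1199 0.058 ]
```

View pics/v1.png

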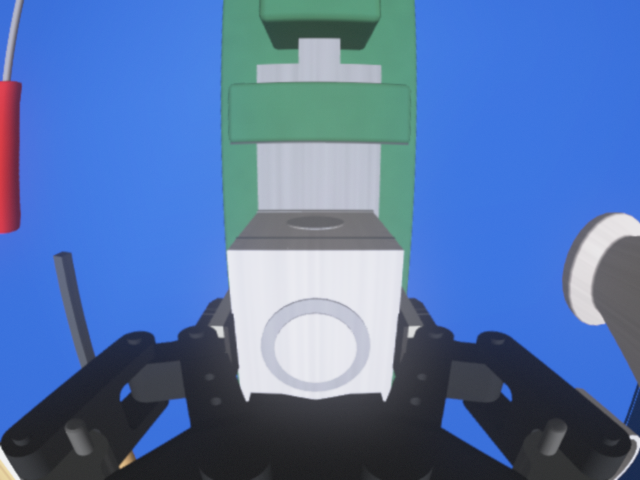

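```bash
python3 - <<'E'
from h import *
print(onz(ray(TOP,271,152),0), onz(ray(TOP,267,128),.1))
env.grip(1.0);ob()
env.servo_line(env.get_obs()['tcp_pos']+[0,0,.16],vel=.2); ob(); snap('v2')
E
```

```text
[0.73670263 0.07492892 0.        ] [0.75265668 0.077445   0.1       ]
16.57 F [ 0.09 -0.13 -0.61] M [-0.01 -0.01 -0.01] op 0.999 tcp [0.5354 0.1197 0.0561]
17.52 F [-0.73 -0.24 -0.48] M [-0.06  0.08 -0.07] op 0.999 tcp [0.5343 0.1197 0.215 ]
```

View pics/v2.png

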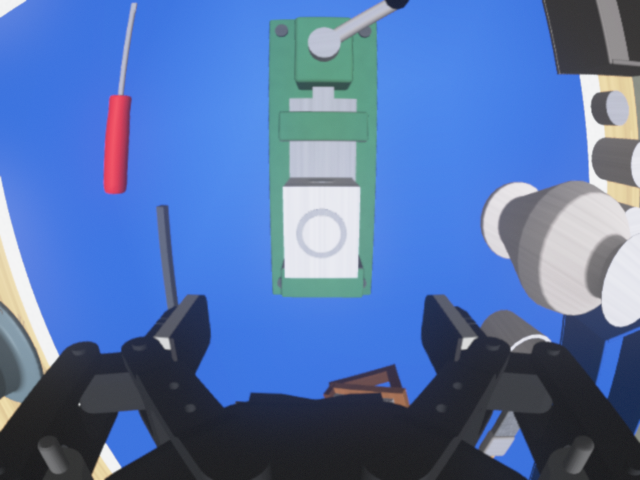

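```bash
python3 - <<'E'
from h import *
w=load('v2')
P=[onz(ray(w,u,v,True),.09)-FJ for u,v in [(283,187),(360.5,187),(358,277),(284,277)]]
print([(round(p@VX,4),round(p@VY,4)) for p in P])
k=AX+.065*np.array([np.cos(.425),np.sin(.425),0]);print(k)
for a in np.arange(-3,3.2,.4):
    r=[]
    for th in (.425,1.2,2.0,2.5):
        p=AX+.065*np.array([np.cos(th),np.sin(th),0]);p[2]=.092
        q=env.solve_ik(p,down(a).as_rotvec());r.append(None if q is None else np.round(q,1).tolist())
    print(round(a,2),r)
E
```

```text
[(np.float64(-0.0298), np.float64(0.0734)), (np.float64(0.0264), np.float64(0.0736)), (np.float64(0.0267), np.float64(0.0041)), (np.float64(-0.0304), np.float64(0.004))]
[0.62331752 0.28380085 0.104     ]
-3.0 [[-1.3, 1.1, 1.3, 1.6, -1.1, 1.3, -2.7], [-1.4, 1.1, 1.3, 1.7, -1.1, 1.3, -2.8], [-1.5, 1.1, 1.4, 1.8, -1.1, 1.3, -2.8], [-1.5, 1.0, 1.4, 1.9, -1.1, 1.3, -2.8]]
-2.6 [[-1.3, 1.1, 1.3, 1.6, -1.1, 1.3, -2.4], [-1.4, 1.0, 1.3, 1.7, -1.0, 1.3, -2.4], [-1.5, 1.0, 1.3, 1.8, -1.0, 1.2, -2.4], [-1.5, 1.0, 1.3, 1.9, -1.0, 1.2, -2.4]]
-2.2 [[-1.2, 1.0, 1.2, 1.6, -1.0, 1.2, -2.0], [-1.3, 1.0, 1.2, 1.7, -1.0, 1.2, -2.1], [-1.4, 0.9, 1.2, 1.8, -1.0, 1.2, -2.1], [-1.5, 0.9, 1.3, 1.9, -0.9, 1.1, -2.1]]
-1.8 [[-1.2, 0.9, 1.2, 1.6, -0.9, 1.2, -1.7], [-1.3, 0.9, 1.2, 1.7, -0.9, 1.2, -1.7], [-1.4, 0.9, 1.2, 1.8, -0.9, 1.1, -1.7], [-1.5, 0.8, 1.2, 1.9, -0.9, 1.1, -1.7]]
-1.4 [[-1.2, 0.9, 1.1, 1.6, -0.8, 1.1, -1.3], [-1.3, 0.9, 1.1, 1.7, -0.8, 1.1, -1.4], [-1.4, 0.8, 1.1, 1.8, -0.8, 1.1, -1.4], [-1.4, 0.7, 1.1, 1.9, -0.8, 1.0, -1.4]]
-1.0 [[-1.2, 0.8, 1.0, 1.6, -0.8, 1.1, -0.9], [-1.2, 0.8, 1.0, 1.
[... 1016 characters left out ...]
1.8, -0.3, 0.9, 1.1], [-1.0, 0.5, 0.5, 1.9, -0.3, 0.9, 1.1]]
1.8 [[-0.8, 0.6, 0.4, 1.6, -0.3, 1.0, 1.5], [-0.9, 0.6, 0.4, 1.7, -0.3, 0.9, 1.5], [-1.0, 0.5, 0.5, 1.8, -0.3, 0.9, 1.4], [-1.0, 0.5, 0.5, 1.9, -0.3, 0.9, 1.4]]
2.2 [[-0.7, 0.6, 0.3, 1.6, -0.2, 1.0, 1.9], [-0.8, 0.6, 0.4, 1.7, -0.2, 0.9, 1.8], [-0.9, 0.5, 0.4, 1.8, -0.2, 0.9, 1.8], [-0.9, 0.5, 0.4, 1.9, -0.2, 0.9, 1.8]]
2.6 [[-0.7, 0.6, 0.3, 1.6, -0.2, 1.0, 2.3], [-0.8, 0.6, 0.3, 1.7, -0.2, 0.9, 2.2], [-0.8, 0.5, 0.3, 1.8, -0.2, 0.9, 2.2], [-0.9, 0.4, 0.3, 1.9, -0.2, 0.9, 2.2]]
3.0 [[0.2, 0.9, -1.0, 1.6, 0.8, 1.2, 2.0], [0.2, 0.8, -1.0, 1.6, 0.8, 1.2, 1.9], [0.2, 0.7, -1.0, 1.7, 0.7, 1.1, 1.9], [0.2, 0.7, -1.0, 1.8, 0.7, 1.0, 1.9]]
```

Box stands upright and square on the bed (4 mm gap to the fixed jaw, ±0.2 mm skew). Moving on to the crank.

```bash
python3 - <<'E'
from h import *
p=AX+.065*np.array([np.cos(.425),np.sin(.425),0]);p[2]=.20
env.move_to(p,down(.93).as_rotvec()); env.hold(.1); ob(); snap('k0')
E
```

```text
18.51 F [-0.32 -0.17  1.56] M [-0.04  0.03 -0.05] op 1.003 tcp [0.6234 0.281  0.1999]
```

View pics/k0.png

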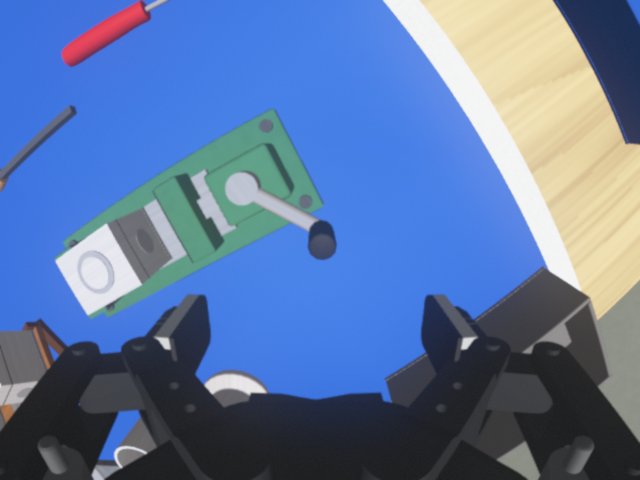

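```bash
python3 - <<'E'
from h import *
w=load('k0')
k=onz(ray(w,322,246,True),.124);a=onz(ray(w,241.5,188),.0836) if 0 else onz(ray(w,241.5,188,True),.0836)
print(k,a,np.linalg.norm((k-a)[:2]),np.arctan2(*(k-a)[[1,0]]), tri([ray(w,322,246,True),ray(TOP,*full((57,58),(145,160))),ray(SC,*full((716,200),(360,245)))]))
E
```

```text
[0.62276336 0.28634372 0.124     ] [0.56399289 0.25987613 0.0836    ] 0.06445541680805014 0.42314937701370653 (array([0.62267803, 0.28454177, 0.12580937]), np.float64(0.002110306398682678))
```

```bash
cat >> h.py <<'E'
AX=np.array([.564,.2585,0])
def kp(th,z=.092,r=.065): return AX+[r*np.cos(th),r*np.sin(th),z]
def turn(ths,vel=.08,stop=None):
    for th in ths:
        env.servo_line(kp(th),vel=vel); o=env.get_obs(); F=o['wrist_force']; e=np.array([np.cos(th),np.sin(th),0]);t=np.array([-np.sin(th),np.cos(th),0])
        d=o['tcp_pos']-AX
        print(round(o['time'],2),'th',round(th,3),'act',round(np.arctan2(d[1],d[0]),3),'r',round(np.hypot(d[0],d[1]),4),'Fr',round(F@e,2),'Ft',round(F@t,2),'Fz',round(F[2],2))
        if stop and -(F@t)>stop: print('stop');return th
E
python3 - <<'E'
from h import *
env.servo_line(kp(.425),vel=.12,threshold=10); ob()
env.grip(0.0); ob()
turn([.5,.6,.75,.9])
E
```

```text
19.61 F [ 0.27  0.13 -0.29] M [0.   0.05 0.02] op 1.002 tcp [0.6242 0.2855 0.0931]
20.24 F [0.09 0.76 1.13] M [ 0.06 -0.06 -0.03] op 0.196 tcp [0.6235 0.2856 0.0924]
20.49 th 0.5 act 0.497 r 0.0654 Fr 0.6 Ft -1.4 Fz 1.66
20.74 th 0.6 act 0.611 r 0.0654 Fr 0.54 Ft -0.66 Fz 2.81
21.02 th 0.75 act 0.774 r 0.0654 Fr 0.55 Ft 1.05 Fz 4.42
21.29 th 0.9 act 0.921 r 0.0654 Fr -0.78 Ft 1.5 Fz 4.89
```

```bash
python3 - <<'E'
from h import *
turn([1.05,1.2])
c=env.read_camera('scene');cv2.imwrite('pics/s2.png',c['pixels'][200:330,340:540,::-1].repeat(4,0).repeat(4,1))
E
```

```text
21.57 th 1.05 act 1.069 r 0.0654 Fr 0.96 Ft 0.77 Fz 4.79
21.84 th 1.2 act 1.22 r 0.0654 Fr 0.45 Ft 0.87 Fz 5.27
```

View pics/s2.png

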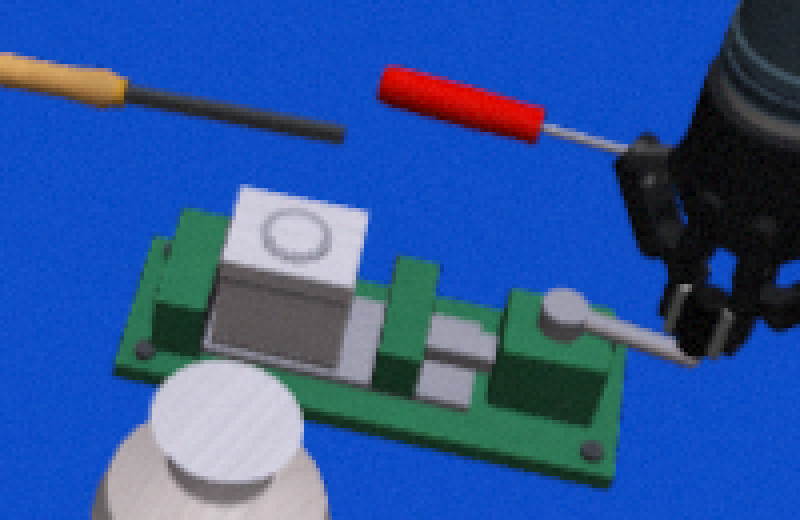

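```bash
python3 - <<'E'
from h import *
turn([1.35,1.5,1.65,1.8,1.95,2.1,2.2])
turn(np.arange(2.24,2.46,.04),vel=.05,stop=5)
E
```

```text
22.17 th 1.35 act 1.373 r 0.0654 Fr 0.18 Ft -0.21 Fz 6.32
22.44 th 1.5 act 1.525 r 0.0653 Fr -0.77 Ft 1.07 Fz 6.03
22.72 th 1.65 act 1.676 r 0.0653 Fr -0.32 Ft 0.65 Fz 6.6
22.99 th 1.8 act 1.827 r 0.0652 Fr -0.15 Ft 0.34 Fz 6.54
23.27 th 1.95 act 1.977 r 0.0652 Fr -1.69 Ft 0.63 Fz 5.72
23.54 th 2.1 act 2.127 r 0.0652 Fr -2.35 Ft 0.09 Fz 6.69
23.79 th 2.2 act 2.223 r 0.0651 Fr -0.67 Ft 0.62 Fz 5.48
24.04 th 2.24 act 2.254 r 0.0651 Fr -0.65 Ft -0.93 Fz 4.42
24.29 th 2.28 act 2.287 r 0.0651 Fr -0.96 Ft -1.29 Fz 6.21
24.54 th 2.32 act 2.322 r 0.065 Fr -0.96 Ft -1.36 Fz 5.63
24.79 th 2.36 act 2.361 r 0.0651 Fr -1.95 Ft -1.84 Fz 4.91
25.04 th 2.4 act 2.402 r 0.065 Fr -1.16 Ft -2.27 Fz 5.46
25.29 th 2.44 act 2.445 r 0.065 Fr -1.02 Ft -2.41 Fz 4.62
```

Pushing the box now. I'll go on in small steps until the force rises.

```bash
python3 - <<'E'
from h import *
turn(np.arange(2.46,2.66,.02),vel=.03,stop=9)
env.hold(.2);ob()
c=env.read_camera('scene');cv2.imwrite('pics/s3.png',c['pixels'][200:330,340:540,::-1].repeat(4,0).repeat(4,1))
E
```

```text
25.54 th 2.46 act 2.462 r 0.065 Fr -1.61 Ft -2.48 Fz 5.57
25.79 th 2.48 act 2.482 r 0.065 Fr -1.94 Ft -2.31 Fz 5.57
26.04 th 2.5 act 2.492 r 0.065 Fr -1.74 Ft -4.14 Fz 3.83
26.29 th 2.52 act 2.494 r 0.065 Fr -2.24 Ft -7.03 Fz 2.42
26.54 th 2.54 act 2.496 r 0.065 Fr -3.66 Ft -8.23 Fz -0.27
26.79 th 2.56 act 2.498 r 0.0649 Fr -4.27 Ft -10.6 Fz -1.75
stop
26.99 F [ 8.75  5.45 -1.98] M [ 1.3  -1.84  0.02] op 0.192 tcp [0.512  0.2975 0.0924]
```

View pics/s3.png

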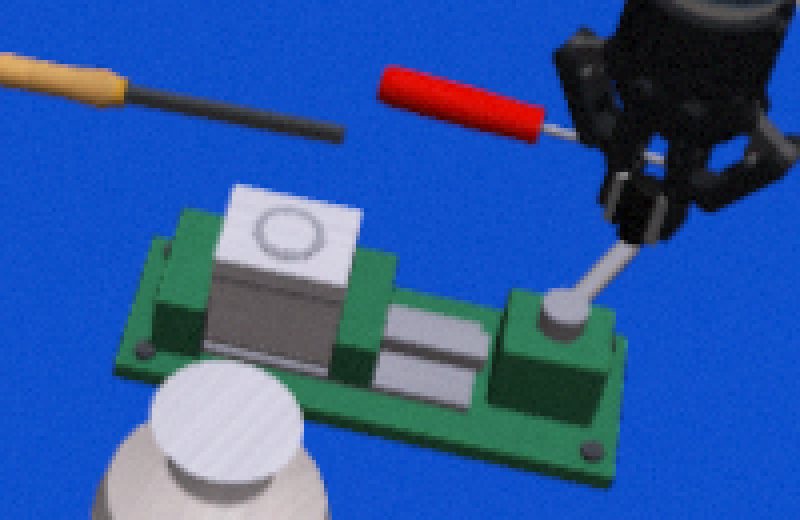

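```bash
python3 - <<'E'
from h import *
turn([2.585],vel=.03); ob()
env.grip(0.6); ob(); 
env.servo_line(env.get_obs()['tcp_pos']+[0,0,.12],vel=.15); ob()
env.move_to([0.47,0.22,.26],down(YV).as_rotvec()); env.hold(.1); snap('f0')
for n in('scene','top'):
    c=env.read_camera(n);cv2.imwrite(f'pics/{n}_f.png',c['pixels'][:,:,::-1])
ob()
E
```

```text
27.29 th 2.585 act 2.5 r 0.0649 Fr -4.85 Ft -12.87 Fz -3.89
27.29 F [10.92  8.37 -3.89] M [ 1.64 -2.2   0.01] op 0.192 tcp [0.512  0.2974 0.0924]
27.73 F [ 0.92 -0.98  0.19] M [-0.01  0.05 -0.02] op 0.602 tcp [0.5071 0.2916 0.0909]
28.67 F [ 0.48  0.55 -0.41] M [0.   0.01 0.  ] op 0.599 tcp [0.5063 0.2912 0.2099]
29.94 F [0.42 0.13 0.06] M [ 0.04 -0.    0.03] op 0.602 tcp [0.47   0.2202 0.2598]
```

View pics/scene_f.png

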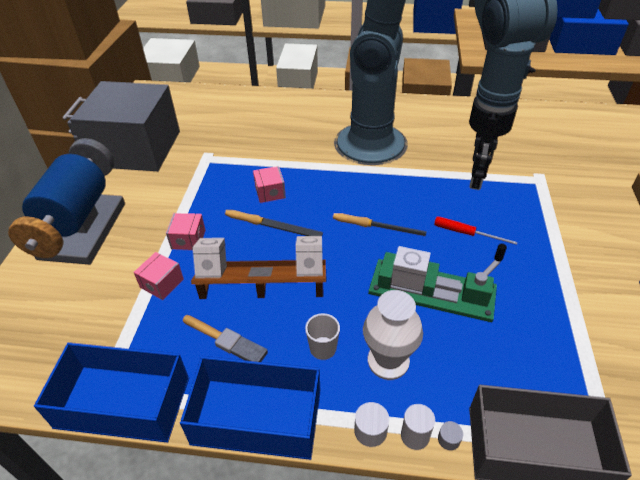

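View pics/top_f.png

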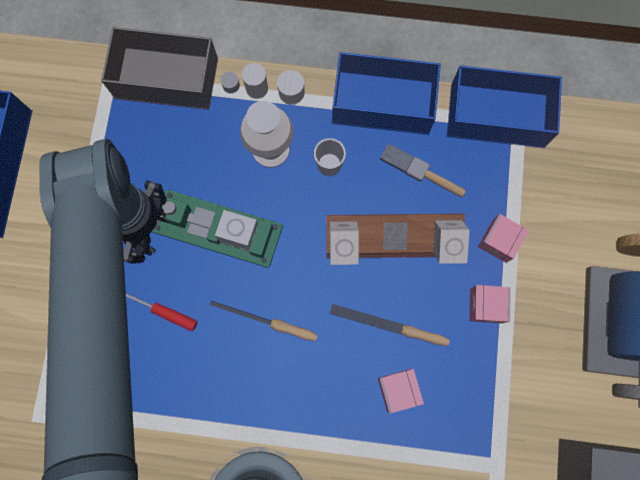

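View pics/f0.png

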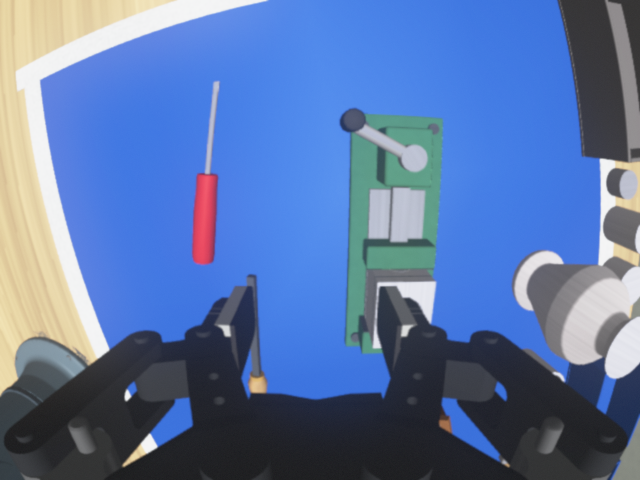

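```bash
python3 - <<'E'
from h import *
env.move_to([0.53,0.06,.24],down(YV).as_rotvec()); env.hold(.1); snap('f1')
im=cv2.imread('pics/f1.png'); cv2.imwrite('pics/f1z.png',cv2.resize(im[0:280,220:420],None,fx=2.1,fy=2.1,interpolation=cv2.INTER_CUBIC))
c=env.read_camera('scene');cv2.imwrite('pics/s4.png',cv2.resize(c['pixels'][230:325,360:510,::-1],None,fx=5,fy=5,interpolation=cv2.INTER_CUBIC))
E
```

```text
(no output)
```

View pics/f1z.png

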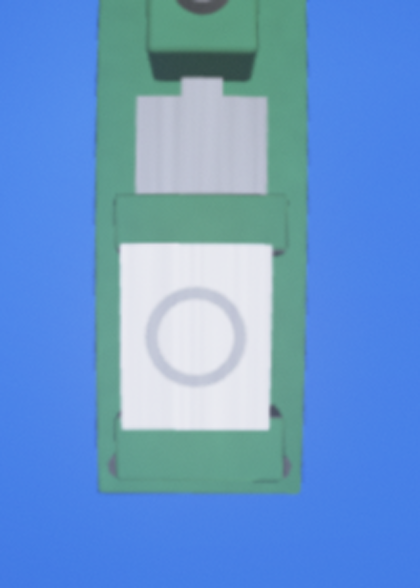

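View pics/s4.png

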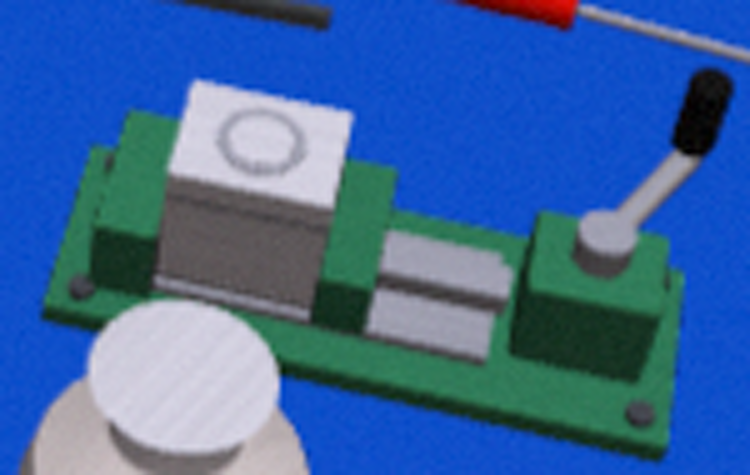

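The box sits flush and square between both jaws, and the crank is free. Handing in.

```bash
python3 - <<'E'
from h import *
env.finish_job(); ob()
E
```

```text
the job is handed in; nothing more can be done
the job is handed in; nothing more can be done
```

I clamped the loaded box in the vise, released the crank and handed the job in at about 31 s of the 72 s allowed.

- **Finding the heavy box:** The box at the rack's left (+y) end pulled about 2.5 N when lifted, and I put it back in its own place. The middle one pulled about 5.0 N, so it is the loaded one. I did not lift the third box, since only one is loaded; it never moved.
- **Placing:** I stood the middle box upright on the vise bed with its 70 mm side between the jaws and let go. The wrist view showed it square, about 4 mm from the fixed jaw.
- **Clamping:** I turned the crank counter-clockwise until it stopped against about 13 N at the grip (roughly 40 N at the jaw), then let go and backed away.

**Last checks:** In the last wrist and scene pictures the box is flush and square against both jaws, about 2 mm off the vise's middle line in x. The two light boxes stand in their places. The tools, cup, vase and pink boxes looked unmoved by eye; I did not measure them.

**Disagreement:** My views of the crank axis differed by up to 3 mm in y, so I used the middle value; side forces stayed under 2.5 N while turning and 5 N at the final squeeze.

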